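# Clear the squeegee and hold the screen up off the print

### The job

Take the squeegee off the screen and lay it flat in the grey tray, without dropping it. Then lift the screen of the little press by the bow handle on its front bar and hold it open at 40 degrees, so that the print can be drawn out from under it; finish still holding the screen there by the handle, because it falls shut if it is let go. Do not raise the screen while the squeegee is still on it or let it slam back down, and leave the other things where they are.

Things in the scene. Friction and masses are not known exactly. Their poses are not given: they have to be found in the camera images.
- screen (a joint): Opening angle of the screen about its level hinge at the far edge of the press, rad: 0 shut, just above the press board; 0.698 = 40 degrees; 1.3 the stop. It opens with its front bar (with the handle) going up. Hardly any friction, no stay or counterweight: it falls shut from any angle. The screen weighs about 0.65 to 1.2 kg: 3 to 7 N at the handle lift it.
- lift_handle: Steel bow handle on top of the screen's front bar: round bar 14 mm thick, 106 mm straight between its legs, parallel to the hinge. Origin mid-bar, on its axis, shut 94 mm over the table (42 mm over the frame, 35 mm free under the bar). Axes turn with the screen: y along the bar, z square to the mesh, up when shut. In these axes the hinge is always 287.5 mm to +x and 54 mm to -z of the origin.
- screen_mesh (a point): Centre of the mesh's upper face, 25 mm over the table when shut; moves with the screen: aluminium frame 280 by 280 mm, bars 25 mm wide, standing 27 mm above the mesh; opening inside them 230 by 230 mm. Two hinge clamps with black knobs, up to 92 mm over the table, grip its back bar. White press board under it 360 (x) by 310 by 18 mm. The press may stand turned on the table.
- squeegee_grip (a point): One-hand T-shaped squeegee lying flat on the mesh, about 240 g: wooden handle 26 mm square, 110 mm long, with an aluminium blade holder 130 mm wide, 26 mm thick across its end, then a rubber blade. Point on the handle's axis, half-way up (13 mm), 25 mm from the holder, 85 mm from the handle's end, 80 mm from the blade's edge. x along the handle to the blade, z up. Centre of mass about 25 mm to +x.
- tray: low grey open tray for wet tools, 300 mm (x) by 250 mm (y), 30 mm tall, walls and floor 5 mm thick; fixed to the table. Origin in the centre of its underside, z up. It stands on one side of the press, left or right. A palette knife lies in it along the wall on its +y side; the rest is free.
- ink_caddy: plywood box with six white tubs of ink, 270 mm (x) by 210 mm (y), 100 mm tall, fixed, on the other side of the press. Origin in the centre of its underside. Not to be used.
- palette_knife: palette knife lying in the tray, 200 mm long (along its x), 21 mm wide and 18 mm tall, origin at its underside near its middle. Leave alone.
- tape_roll: roll of masking tape lying flat, 96 mm across, 25 mm tall, origin under its centre. Leave alone.
- scraper: flat hand scraper, white plastic with a wooden back, 80 by 90 mm, 14 mm tall, origin at its underside. Leave alone.
- tub_a: white closed ink tub, 80 mm across, 95 mm tall, origin under its centre. Leave alone.
- tub_b: clear closed tub with black cap, 68 mm across, 75 mm tall, origin under its centre. Leave alone.
- loupe: black loupe standing upright, 44 mm across, 48 mm tall, origin under its centre. Leave alone.

How it is judged:
On the way, in this order (a step that is already met when the one before it is completed fails the run):
1. the squeegee lies flat in the tray, let go, with the screen still shut (x of squeegee_grip in the frame of tray between -0.09 and 0.09 m and y of squeegee_grip in the frame of tray between -0.09 and 0.09 m and z of squeegee_grip in the frame of tray below 0.026 m and (angle between squeegee_grip's own z axis and vertical below 0.12 rad or angle between squeegee_grip's own z axis and vertical above 3.02 rad) and contact force between the fingers and squeegee below 0.1 N and value of joint screen below 0.06 rad), for 0.2 s.
2. the screen is raised by its handle to 40 degrees (value of joint screen between 0.611 and 0.785 rad and contact force between the fingers and lift_handle above 1 N), for 0.3 s.
At the end, for the whole second after the job is handed in: The screen stands still, open at 40 degrees give or take 5 degrees, carried by the gripper's fingers on the bow handle (the fingers bear on it with at least 1 N), nothing else holding it up; the squeegee rests flat on the floor of the tray, inside its walls, let go (all of step 2 and velocity of joint screen between -0.1 and 0.1 rad/s and x of squeegee_grip in the frame of tray between -0.09 and 0.09 m and y of squeegee_grip in the frame of tray between -0.09 and 0.09 m and z of squeegee_grip in the frame of tray below 0.026 m and (angle between squeegee_grip's own z axis and vertical below 0.12 rad or angle between squeegee_grip's own z axis and vertical above 3.02 rad) and linear speed of squeegee below 0.03 m/s); the arm keeps its last pose, push and grip.
It fails at once if the screen is raised with the squeegee still on it (value of joint screen above 0.1 rad and horizontal distance between squeegee_grip and screen_mesh below 0.13 m).
It fails at once if the screen is let fall and slams (faster than 4 rad/s) (velocity of joint screen below -4 rad/s).
It fails at once if the squeegee is dropped from more than about 2 cm (linear speed of squeegee above 0.65 m/s and contact force between the fingers and squeegee below 0.05 N).
It fails at once if another thing is shifted by more than 3 cm (distance of any of palette_knife, tape_roll, scraper, tub_a, tub_b, loupe from where it was at the start of the episode above 0.03 m).
It also fails if it takes over 54 s, if anything falls off the work surface, if the arm or the gripper's body presses on something with over 40 N, if the wrist force passes 120 N, or if a joint passes its speed limit or range.

### The arm

A 7-joint arm with a two-finger parallel gripper is mounted at the origin on the work surface. World frame = base frame: x ahead of the robot, y to its left, z up, the work surface at z = 0. Lengths are in m, angles in rad, forces in N, time in s.
With the tool pointing down it reaches from about 0.4 to 0.75 m from the base axis. Payload 19.5 kg.
Tool frame: the origin (TCP) lies at the very end of the fingers, on their centre line; the grasp point (between the pads) lies ctrl.tcp_to_grasp behind it (ctrl.tcp_to_grasp is the distance from the TCP to the grasp point, in m); y points along the fingers, z is the direction in which the jaws open and shut, and the axes are right-handed (so a half turn about y gives the same grasp; the last joint's range is limited). The gripper opens to 85 mm and grips with 20 to 120 N. Pads are 22 mm wide; open, the fingers measure 114 mm over their backs; the gripper's body (76 mm by 85 mm) begins 54 mm behind the grasp point. The pads swing forward as they close: fully open they stand 13 mm farther back than shut.
Start: joints at [-1.322, 0.707, -0.028, 1.485, 0.022, 0.951, -0.075], TCP at [0.165, 0.551, 0.231] pointing down, gripper open.
Joint ranges: [-2.71, 2.71], [-0.32, 2.16], [-1.57, 1.52], [0, 2.45], [-1.46, 4.6], [0, 2.02], [-2.83, 2.83]. Speed limits (rad/s): [1.89, 1.89, 2.57, 2.57, 3.01, 3.01, 3.01].

### API

Orientations are given as [roll, pitch, yaw] about the fixed x, y, z axes, in that order (R = Rz(yaw) Ry(pitch) Rx(roll)).
In Python, from cell import readout, camera, camera_params, ctrl, spotter gives the robot as it stands.
- The arm moves only by the shell command python3 -m jog 'ROWS'. ROWS is JSON, a list of rows, each a list of 5 numbers: the finger opening in m, from 0 to 0.0854, then the shift along the tool's x, y, z in m, then the turn about the tool's y in degrees. A call has 1 to 5 rows; each row is the pose to reach, as a shift and turn from the pose commanded when the call began, along the tool's axes at that moment; what a row does not reach only later rows make up. A row lasts 1/8 s, in which the tool goes at most 62.5 mm and 10.7 degrees, less where a joint would pass 70% of its speed; a pose out of reach is approached as far as the arm can. A call with a gripper value outside its range is refused whole. The fingers move at their own pace and stop on an object; the grip force is fixed at half the most. Time passes only in rows, so rows that repeat a pose let the fingers close. It gives the time, the measured TCP pose, the force and the opening at its end, in the units of the state.
- readout.observe(): the state, without advancing time (a new reading comes with each control period).
- camera(name): name is "scene" or "top" or "wrist"; returns the picture (384x512x3 uint8, red, green, blue); there is no depth.
- camera_params(name): a dict with "fx", "fy", "cx", "cy" (pixels), "xyz" and "orientation" of the camera in the world. Camera axes: x right, y down, z forward; pixel columns grow to the right and rows downward; lengths in m; the calibration is good to about 2 mm. A picture is of the moment at which its call begins: read the wrist's pose just before it. camera_params takes no time and is no camera call; for the wrist camera it gives the pose at the moment of the call.
- ctrl.hand_in(): hands the job in, once; it reports no verdict.
Trained networks look in the newest picture that a camera, given by its name, has taken for a name from the list of things; names that differ only in an ending like _2 or _b are one class to them, and where a whole thing is asked for, a point or a joint stands for the part that bears it (a point fixed in the world has none). Each returns a list of dicts, best first, with "score" (0 to 1); they miss things now and then, are a little off and sometimes report something else, mostly with a low value. They report only what shows in the picture. A call takes as long as a camera call.
- spotter.boxes_of(camera, name): "xyz" ([x, y, z] in m, in world coordinates, good to about 4 mm: the middle of the surface that is visible of it).
- spotter.place_of(camera, name): "xyz" ([x, y, z] in m, in world coordinates, good to about 4 mm: a listed point, or the origin of a listed thing).
The state is a dict: "t": time; "joint_positions": joint angles; "dq": joint speeds; "joint_efforts": joint torques, N m; "position": TCP position; "orientation": TCP orientation; "contact_force": force on the tool from outside, world axes, zero at the start; "wrist_torque": the same for the moment, N m; "opening": finger opening in m.
Only numpy, scipy, OpenCV 4.12 (cv2) and the standard library are available. Lean on these libraries where they do the work, as an engineer would, in place of code of your own. Each camera call takes 0.05 s, during which the arm holds its last target. There are 200 camera calls.

## Working session

There is one attempt and no reset: what is moved stays moved. The work goes in short steps, Python scripts to look and compute and a shell command to move; the robot and the scene stay as the last step left them, time stands still between calls to the robot, and variables do not carry over. Pictures are saved under pics/ and viewed, about 8 in all and at most 12, crops included, and the job is handed in when it is done.

```bash
mkdir -p pics; ls
python3 - <<'E'
from cell import readout, camera, camera_params, ctrl, spotter
import cv2
s=readout.observe(); print(s['t'],s['position'],s['orientation'],s['contact_force'],s['opening'],ctrl.tcp_to_grasp)
a=camera("top");b=camera("scene")
cv2.imwrite('pics/1.png',cv2.vconcat([a])[:,:,::-1]);cv2.imwrite('pics/2.png',b[:,:,::-1])
for n in ["squeegee_grip","tray","lift_handle","screen_mesh","palette_knife"]:
    for c in ("top","scene"):
        print(n,c,[(d['score'],[round(v,3) for v in d['xyz']]) for d in spotter.place_of(c,n)[:2]])
print(camera_params("top"))
E
```

```text
pics
0.0 [0.16476874 0.55061832 0.23082329] [-1.57190413e+00 -4.08349850e-05 -2.90763055e-01] [ 1.07312519 -0.31285488  0.04569682] 0.08529045834012926 0.0187
squeegee_grip top [(0.77, [0.602, -0.029, 0.037])]
squeegee_grip scene [(0.97, [0.598, -0.031, 0.037])]
tray top [(0.55, [0.461, 0.415, 0.002])]
tray scene [(0.94, [0.459, 0.412, -0.002]), (0.3, [0.372, 0.025, 0.003])]
lift_handle top [(0.68, [0.458, -0.026, 0.094])]
lift_handle scene [(0.79, [0.465, -0.029, 0.093]), (0.26, [0.342, -0.185, 0.0])]
screen_mesh top [(0.73, [0.592, -0.025, 0.027])]
screen_mesh scene [(0.65, [0.592, -0.018, 0.024])]
palette_knife top [(0.66, [0.485, 0.507, 0.001])]
palette_knife scene [(0.95, [0.49, 0.507, 0.005])]
{'fx': 366.0716841244281, 'fy': 366.0716841244281, 'cx': 257.0623517919564, 'cy': 191.02039272997143, 'xyz': array([0.32175932, 0.05079601, 1.29776118]), 'orientation': array([-2.95454362,  0.01267207, -1.56711356])}
```

View pics/1.png

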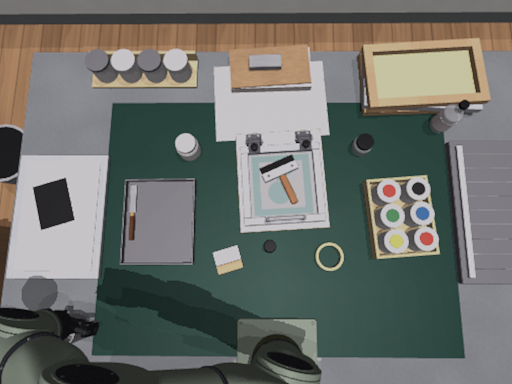

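View pics/2.png

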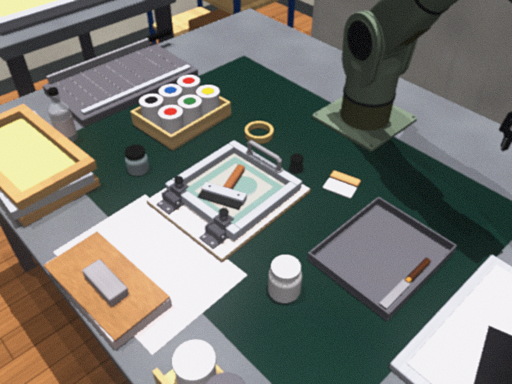

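```bash
cat > h.py <<'E'
from cell import readout, camera, camera_params, ctrl, spotter
import numpy as np, cv2
from scipy.spatial.transform import Rotation as R
def row(x,y,z,yaw):
    s=readout.observe(); r=R.from_euler('xyz',s['orientation'])
    d=r.inv().apply(np.array([x,y,z])-s['position'])
    print('t',s['t'],'pos',s['position'].round(4),'yaw',round(s['orientation'][2],3),'ROW',d.round(4),'turn',round(-np.degrees(yaw-s['orientation'][2]),1))
def px2w(cam,u,v,z,p=None):
    p=p or camera_params(cam)
    d=R.from_euler('xyz',p['orientation']).apply([(u-p['cx'])/p['fx'],(v-p['cy'])/p['fy'],1])
    o=np.array(p['xyz']); return o+d*(z-o[2])/d[2]
E
python3 - <<'E'
from h import *
row(.54,-.03,.25,.4)
for q,z in (((293,202),.04),((280,172),.04),((239,229),.052),((328,227),.052),((122,263),.03),((194,264),.03),((125,180),.03),((195,180),.03)): print(q,px2w('top',*q,z).round(3))
E
```

```text
t 0.6 pos [0.1649 0.5508 0.2313] yaw -0.291 ROW [ 0.5259 -0.0187 -0.4489] turn -39.6
(293, 202) [ 0.521 -0.057  0.04 ]
(280, 172) [ 0.628 -0.013  0.04 ]
(239, 229) [0.426 0.128 0.052]
(328, 227) [ 0.434 -0.174  0.052]
(122, 263) [0.311 0.528 0.03 ]
(194, 264) [0.309 0.281 0.03 ]
(125, 180) [0.601 0.538 0.03 ]
(195, 180) [0.601 0.288 0.03 ]
```

```bash
python3 -m jog '[[0.085,0.526,-0.019,-0.449,-40],[0.085,0.526,-0.019,-0.449,-40],[0.085,0.526,-0.019,-0.449,-40],[0.085,0.526,-0.019,-0.449,-40],[0.085,0.526,-0.019,-0.449,-40]]'; python3 -c "
from h import *
row(.54,-.03,.25,.4)"
```

```text
t: 1.23
position: [0.3353, 0.2866, 0.2401]
orientation: [-1.571, -0.0, 0.409]
contact_force: [1.5, 0.9, -0.8]
opening: 0.0847
t 1.225 pos [0.3353 0.2866 0.2401] yaw 0.409 ROW [ 0.0617 -0.01   -0.3719] turn 0.5
```

```bash
python3 -m jog '[[0.085,0.062,-0.01,-0.372,0],[0.085,0.062,-0.01,-0.372,0],[0.085,0.062,-0.01,-0.372,0],[0.085,0.062,-0.01,-0.372,0],[0.085,0.062,-0.01,-0.372,0]]'; python3 -m jog '[[0.085,0.03,0,-0.06,0],[0.085,0.03,0,-0.06,0]]'; python3 -c "
from h import *
row(.54,-.03,.25,.4)
im=camera('wrist');cv2.imwrite('pics/3.png',im[:,:,::-1]);p=camera_params('wrist');print(p)
for n in ('squeegee_grip','lift_handle','screen_mesh'): print(n,[(d['score'],d['xyz']) for d in spotter.place_of('wrist',n)[:2]])
"
```

```text
t: 1.85
position: [0.5045, 0.0238, 0.2484]
orientation: [-1.571, -0.0, 0.407]
contact_force: [1.6, 1.6, 0.6]
opening: 0.0852
t: 2.1
position: [0.5565, -0.0208, 0.2474]
orientation: [-1.572, 0.0, 0.402]
contact_force: [-0.3, -0.1, -0.6]
opening: 0.0847
t 2.1 pos [ 0.5565 -0.0208  0.2474] yaw 0.402 ROW [-0.0187 -0.0026 -0.002 ] turn 0.1
{'fx': 266.94302115087595, 'fy': 266.94302115087595, 'cx': 252.0771827017356, 'cy': 187.25513032651784, 'xyz': array([ 0.4821494 , -0.04933802,  0.38994463]), 'orientation': array([ 2.82107056e+00, -1.37622853e-03,  1.97400452e+00])}
squeegee_grip [(0.55, [0.5987, -0.0308, 0.0365])]
lift_handle [(0.58, [0.4636, -0.0222, 0.0975])]
screen_mesh [(0.78, [0.5949, -0.0207, 0.0278])]
```

View pics/3.png

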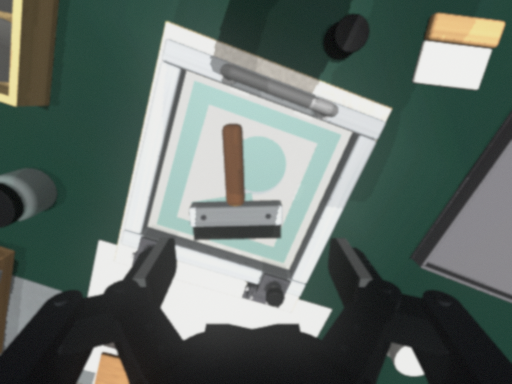

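```bash
python3 -c "
from h import *
P=lambda u,v,z: px2w('wrist',u,v,z)
a=P(232.5,125,.051);b=P(236,203,.051);d=b-a
yaw=np.arctan2(d[1],d[0]);print(a,b,np.hypot(*d[:2]),yaw)
l=P(192,203,.051);r=P(281,202,.051);e=r-l;print(np.hypot(*e[:2]),np.arctan2(-e[0],e[1]))
l=P(191,240,.038);r=P(281,238,.038);e=r-l;print(np.hypot(*e[:2]),np.arctan2(-e[0],e[1]), 'blade mid',(l+r)/2)
h=P(226,70,.094);k=P(332,107,.094);e=k-h;print('bar',h,k,(h+k)/2,np.hypot(*e[:2]),np.arctan2(-e[0],e[1]))
row(.603,-.029,.09,.41)
"
```

```text
[ 0.51908684 -0.05653344  0.051     ] [ 0.61394268 -0.01304252  0.051     ] 0.10435081124505889 0.42989580893917184
0.1216613475588719 0.41856909077449955
0.13400407317285887 0.4312466797914902 blade mid [0.67236329 0.00999286 0.038     ]
bar [ 0.46591623 -0.08202961  0.094     ] [0.45491461 0.03496327 0.094     ] [ 0.46041542 -0.02353317  0.094     ] 0.11750902661817227 0.09376090014019248
t 2.3 pos [ 0.5543 -0.0164  0.2483] yaw 0.409 ROW [ 0.0397  0.1583 -0.031 ] turn -0.1
```

```bash
python3 -m jog '[[0.085,0.04,0.05,-0.025,-1],[0.085,0.04,0.1,-0.025,-1],[0.085,0.04,0.15,-0.025,-1],[0.085,0.04,0.16,-0.025,-1]]'; python3 -c "
from h import *
row(.602,-.024,.030,.425)"
```

```text
t: 2.8
position: [0.6, -0.0235, 0.0864]
orientation: [-1.569, 0.003, 0.426]
contact_force: [-0.1, 0.5, 1.0]
opening: 0.0849
t 2.8 pos [ 0.6    -0.0235  0.0864] yaw 0.426 ROW [ 0.0018  0.0564 -0.0014] turn 0.1
```

```bash
python3 -m jog '[[0.085,0,0.03,0,0],[0.085,0,0.05,0,0],[0.085,0,0.055,0,0],[0.085,0,0.055,0,0]]'; python3 -c "
from h import *
cv2.imwrite('pics/4.png',camera('wrist')[:,:,::-1])"
```

```text
t: 3.3
position: [0.6021, -0.0242, 0.0346]
orientation: [-1.571, -0.001, 0.425]
contact_force: [-0.5, 0.1, 0.5]
opening: 0.0852
```

View pics/4.png

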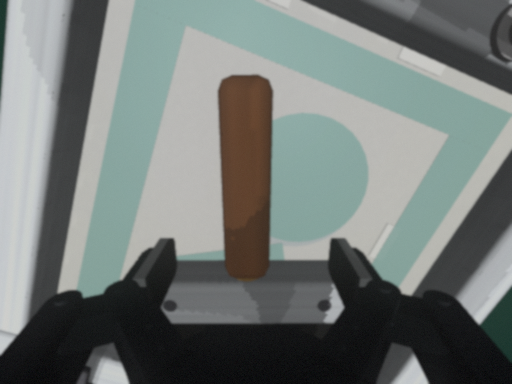

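```bash
python3 -c "
from h import *
p=camera_params('wrist');r=R.from_euler('xyz',p['orientation']);s=readout.observe();t=R.from_euler('xyz',s['orientation'])
for u,v in((247,75),(247,278),(247,262),(150,262),(345,262),(168,240)):
  w=px2w('wrist',u,v,.051);print((u,v),w.round(4),'in tool',t.inv().apply(w-s['position']).round(4))
print(s['position'])
for dx in(-.011,0,.011):
  c=r.inv().apply(s['position']+t.apply([dx,-.013,.0427])-np.array(p['xyz']));print(c[:2]/c[2]*p['fx']+[p['cx'],p['cy']])
"
```

```text
(247, 75) [ 0.5212 -0.062   0.051 ] in tool [-0.0892 -0.0165 -0.001 ]
(247, 278) [ 0.6175 -0.0193  0.051 ] in tool [ 0.0161 -0.0163 -0.0018]
(247, 262) [ 0.6079 -0.0236  0.051 ] in tool [ 0.0057 -0.0163 -0.0017]
(150, 262) [ 0.6298 -0.0721  0.051 ] in tool [ 0.0056 -0.0163 -0.0549]
(345, 262) [0.5858 0.0255 0.051 ] in tool [ 0.0058 -0.0164  0.0521]
(168, 240) [ 0.6127 -0.0674  0.051 ] in tool [-0.008  -0.0163 -0.0437]
[ 0.60207139 -0.02433938  0.03466454]
[328.98123696 231.74654545]
[327.20354849 249.54405621]
[325.50742777 266.52494307]
```

```bash
python3 -m jog '[[0.085,-0.003,0.006,-0.001,0],[0.06,-0.003,0.006,-0.001,0],[0.02,-0.003,0.006,-0.001,0],[0.0,-0.003,0.006,-0.001,0],[0.0,-0.003,0.006,-0.001,0]]';python3 -m jog '[[0,0,0,0,0],[0,0,0,0,0],[0,0,0,0,0]]'
```

```text
t: 3.98
position: [0.5993, -0.0266, 0.0275]
orientation: [-1.571, -0.0, 0.425]
contact_force: [-1.0, -0.6, 8.1]
opening: 0.0248
t: 4.35
position: [0.5993, -0.0267, 0.0275]
orientation: [-1.571, -0.0, 0.425]
contact_force: [-1.1, -0.4, 6.9]
opening: 0.0248
```

```bash
python3 -m jog '[[0,0,-0.01,0,0],[0,0,-0.03,0,0],[0,0,-0.07,0,0],[0,0,-0.11,0,0],[0,0,-0.14,0,0]]';python3 -c "
from h import *
row(.457,.385,.165,.022)
im=camera('scene');cv2.imwrite('pics/5.png',im[:,:,::-1])
for c in ('top','scene'):
  camera(c);print([(d['score'],d['xyz']) for d in spotter.place_of(c,'tray')[:1]])"
```

```text
t: 4.97
position: [0.5992, -0.0266, 0.1694]
orientation: [-1.571, -0.001, 0.425]
contact_force: [-0.4, 0.2, -2.6]
opening: 0.0251
t 4.975 pos [ 0.5992 -0.0266  0.1694] yaw 0.425 ROW [0.0401 0.0042 0.4336] turn 23.1
[(0.81, [0.4556, 0.4132, 0.0019])]
[(0.63, [0.4589, 0.4118, 0.001])]
```

View pics/5.png

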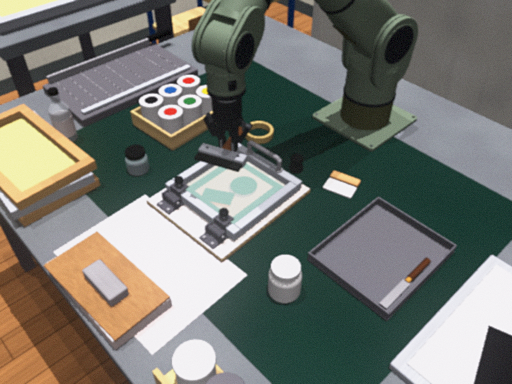

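The squeegee hangs level in the gripper at about (220,155), clear of the screen. Next I carry it to the tray.

```bash
python3 -m jog '[[0,0.004,0,0.045,4],[0,0.009,0,0.1,9],[0,0.014,0,0.155,14],[0,0.019,0,0.21,19],[0,0.024,0,0.26,23]]';python3 -c "
from h import *
row(.457,.385,.165,.022)"
```

```text
t: 5.85
position: [0.5126, 0.2218, 0.1662]
orientation: [-1.571, 0.002, 0.021]
contact_force: [0.9, 0.4, -2.4]
opening: 0.0248
t 5.85 pos [0.5126 0.2218 0.1662] yaw 0.021 ROW [-0.0521  0.0012  0.1643] turn -0.0
```

```bash
python3 -m jog '[[0,-0.014,0,0.045,0],[0,-0.03,0,0.095,0],[0,-0.045,0,0.14,0],[0,-0.052,0,0.164,0],[0,-0.052,0.01,0.164,0]]';python3 -m jog '[[0,0,0.04,0,0],[0,0,0.08,0,0],[0,0,0.11,0,0],[0,0,0.12,0,0]]';python3 -c "
from h import *
row(.457,.385,.009,.022)
im=camera('wrist');cv2.imwrite('pics/6.png',im[:,:,::-1])
"
```

```text
t: 6.48
position: [0.4567, 0.3846, 0.1562]
orientation: [-1.571, 0.001, 0.026]
contact_force: [1.4, -0.7, -3.2]
opening: 0.0252
t: 6.98
position: [0.4576, 0.3813, 0.0349]
orientation: [-1.573, 0.002, 0.023]
contact_force: [-0.0, -0.3, -1.8]
opening: 0.0249
t 6.975 pos [0.4576 0.3813 0.0349] yaw 0.023 ROW [-0.0004  0.0259  0.0038] turn 0.0
```

View pics/6.png

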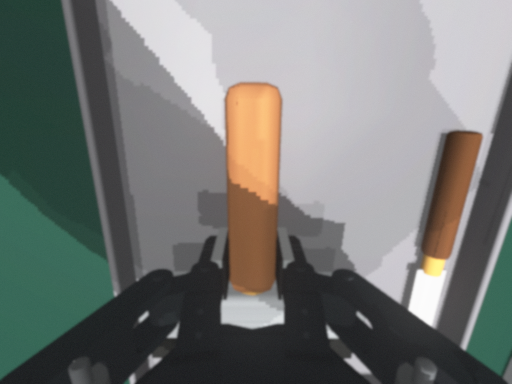

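The handle is centred in the jaws, with the -y wall well to the left (column ~110) and the knife clear on the right (~450). Lowering it now.

```bash
python3 -m jog '[[0,0,0.01,0,0],[0,0,0.018,0,0],[0,0,0.022,0,0],[0,0,0.025,0,0],[0,0,0.025,0,0]]'; python3 -m jog '[[0,0,0.001,0,0],[0,0,0.001,0,0]]'
```

```text
t: 7.65
position: [0.4581, 0.3829, 0.0121]
orientation: [-1.571, 0.0, 0.023]
contact_force: [0.3, 0.4, -1.9]
opening: 0.0247
t: 7.9
position: [0.4581, 0.3829, 0.0112]
orientation: [-1.571, -0.0, 0.023]
contact_force: [-0.4, 0.4, -1.6]
opening: 0.0245
```

```bash
python3 -m jog '[[0,0,0.001,0,0],[0,0,0.002,0,0],[0,0,0.003,0,0],[0,0,0.004,0,0]]'
```

```text
t: 8.4
position: [0.4581, 0.3829, 0.0075]
orientation: [-1.571, -0.0, 0.023]
contact_force: [-4.9, -4.1, 20.0]
opening: 0.0254
```

Contact with the floor is made, so I release and then rise.

```bash
python3 -m jog '[[0.03,0,-0.001,0,0],[0.05,0,-0.001,0,0],[0.085,0,-0.001,0,0],[0.085,0,-0.001,0,0],[0.085,0,-0.001,0,0]]'; python3 -m jog '[[0.085,0,0,0,0],[0.085,0,-0.03,0,0],[0.085,0,-0.08,0,0],[0.085,0,-0.14,0,0],[0.085,0,-0.2,0,0]]'; python3 -c "
from h import *
row(.46,-.024,.2,-1.5)
row(.46,-.024,.2,1.63)
s=readout.observe();print(s['joint_positions'])
im=camera('wrist');cv2.imwrite('pics/7.png',im[:,:,::-1])
for c in ('top','scene','wrist'):
  if c!='wrist': camera(c)
  for n in ('squeegee_grip','lift_handle'):print(c,n,[(d['score'],d['xyz']) for d in spotter.place_of(c,n)[:1]])
"
```

```text
t: 9.02
position: [0.4581, 0.3828, 0.0081]
orientation: [-1.571, 0.0, 0.023]
contact_force: [-0.6, 0.8, 0.3]
opening: 0.0853
t: 9.65
position: [0.4579, 0.3827, 0.2101]
orientation: [-1.571, 0.0, 0.023]
contact_force: [0.7, 1.0, -0.1]
opening: 0.085
t 9.65 pos [0.4579 0.3827 0.2101] yaw 0.023 ROW [-0.0074  0.0102 -0.4066] turn 87.3
t 9.65 pos [0.4579 0.3827 0.2101] yaw 0.023 ROW [-0.0074  0.0102 -0.4066] turn -92.1
[-0.6956571   0.76495465 -0.11223022  1.42860427  0.09524023  0.95342583
  0.76217129]
top squeegee_grip [(0.97, [0.4572, 0.3822, 0.0196])]
top lift_handle [(0.5, [0.4589, -0.0282, 0.0911])]
scene squeegee_grip [(0.97, [0.4543, 0.3844, 0.0177])]
scene lift_handle [(0.57, [0.4624, -0.0264, 0.0943])]
wrist squeegee_grip [(0.88, [0.4539, 0.3809, 0.0199])]
wrist lift_handle []
```

View pics/7.png

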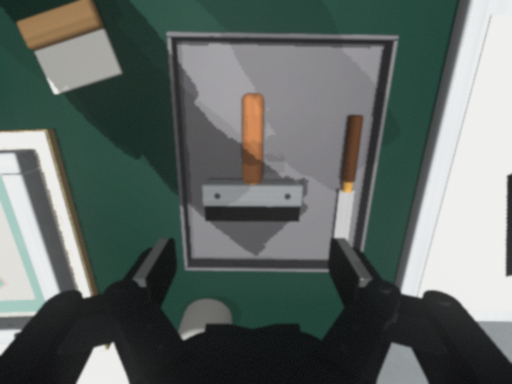

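```bash
python3 -m jog '[[0.085,-0.01,0.0,-0.05,10],[0.085,-0.01,0.0,-0.11,20],[0.085,-0.01,0,-0.17,30],[0.085,-0.01,0.0,-0.23,40],[0.085,-0.01,0.0,-0.29,50]]';python3 -c "
from h import *
row(.46,-.026,.21,-1.53)"
```

```text
t: 10.72
position: [0.4545, 0.0909, 0.2079]
orientation: [-1.571, -0.0, -0.855]
contact_force: [1.4, -0.7, -0.4]
opening: 0.085
t 10.725 pos [0.4545 0.0909 0.2079] yaw -0.855 ROW [ 0.0918 -0.0021 -0.0726] turn 38.7
```

```bash
python3 -m jog '[[0.085,0.02,0.0,-0.02,10],[0.085,0.045,0.0,-0.036,20],[0.085,0.07,0,-0.055,30],[0.085,0.092,0.0,-0.073,38.5],[0.085,0.092,0.0,-0.073,38.5]]';python3 -c "
from h import *
row(.46,-.026,.21,-1.53)
im=camera('wrist');cv2.imwrite('pics/8.png',im[:,:,::-1]);print(camera_params('wrist'))
for n in ('lift_handle','screen_mesh'):print(n,[(d['score'],d['xyz']) for d in spotter.place_of('wrist',n)[:1]])
"
```

```text
t: 11.35
position: [0.4606, -0.0262, 0.2078]
orientation: [-1.572, -0.001, -1.525]
contact_force: [0.5, 0.9, 0.3]
opening: 0.0848
t 11.35 pos [ 0.4606 -0.0262  0.2078] yaw -1.525 ROW [-0.0002 -0.0022 -0.0006] turn 0.3
{'fx': 266.94302115087595, 'fy': 266.94302115087595, 'cx': 252.0771827017356, 'cy': 187.25513032651784, 'xyz': array([0.45740458, 0.0571637 , 0.35014713]), 'orientation': array([ 2.82374659e+00, -2.55406803e-04,  4.79992259e-02])}
lift_handle [(0.62, [0.4606, -0.0237, 0.0988])]
screen_mesh [(0.6, [0.5934, -0.0172, 0.0251])]
```

View pics/8.png

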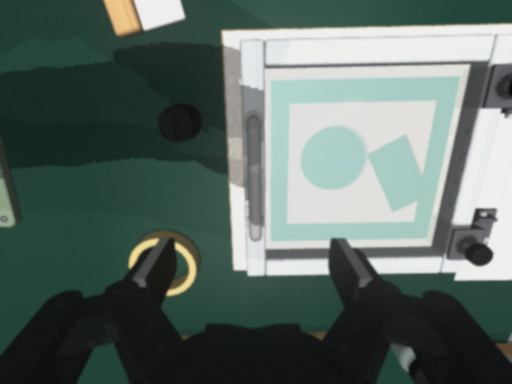

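```bash
python3 -c "
from h import *
h=px2w('wrist',254,115,.098);k=px2w('wrist',256.5,238,.098);e=h-k;m=(h+k)/2
print('bar',h,k,m,np.hypot(*e[:2]),np.arctan2(-e[0],e[1]))
a=px2w('wrist',241,42,.052);b=px2w('wrist',248,274,.052);e=a-b;print(a,b,np.hypot(*e[:2]),np.arctan2(-e[0],e[1]))
y=.04;
row(.4605,m[1],.082,y-np.pi/2)
"
```

```text
bar [0.45979806 0.04482679 0.098     ] [ 0.46908942 -0.08102156  0.098     ] [ 0.46444374 -0.01809739  0.098     ] 0.12619087615790678 0.07369612981958165
[0.44360113 0.11206715 0.052     ] [ 0.46302805 -0.16008191  0.052     ] 0.2728415597044871 0.07126251240927836
t 11.5 pos [ 0.4607 -0.0238  0.2079] yaw -1.519 ROW [-5.700e-03  1.259e-01  1.000e-04] turn 0.7
```

```bash
python3 -m jog '[[0.085,-0.003,0.05,0.002,-1.3],[0.085,-0.003,0.1,0.002,-1.3],[0.085,-0.003,0.125,0.002,-1.3],[0.085,-0.003,0.133,0.002,-1.3],[0.085,-0.003,0.133,0.002,-1.3]]';python3 -c "
from h import *
row(.463,-.021,.075,-1.499)
im=camera('wrist');cv2.imwrite('pics/9.png',im[:,:,::-1])"
```

```text
t: 12.12
position: [0.4627, -0.0211, 0.0755]
orientation: [-1.571, 0.0, -1.498]
contact_force: [-0.5, 0.5, 0.3]
opening: 0.085
t 12.125 pos [ 0.4627 -0.0211  0.0755] yaw -1.498 ROW [-0.0001  0.0005  0.0003] turn 0.1
```

View pics/9.png

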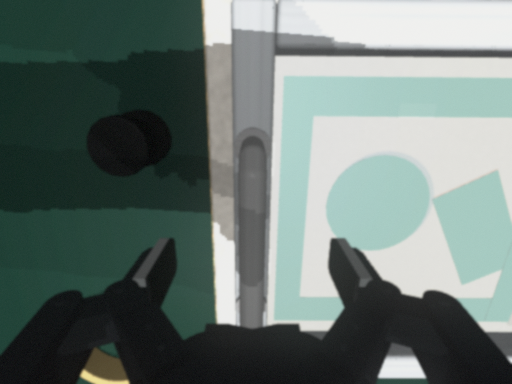

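The bar (column ~252) is vertical in the picture and midway between the fingers (172 and 334). Closing on it.

```bash
python3 -m jog '[[0.05,0,0,0,0],[0.02,0,0,0,0],[0,0,0,0,0],[0,0,0,0,0],[0,0,0,0,0]]';python3 -m jog '[[0,0,0,0,0],[0,0,0,0,0],[0,0,0,0,0]]'
python3 - <<'E'
from h import *
for d in (5,10,15,20,25,30,35,40):
    a=np.radians(d)+np.arctan2(54,287.5); r=np.hypot(.2875,.054)
    print(d,'up',round(r*np.sin(a)-.054,4),'tool z',round(.2875-r*np.cos(a),4))
E
```

```text
t: 12.8
position: [0.4624, -0.0215, 0.0754]
orientation: [-1.571, 0.0, -1.499]
contact_force: [-1.4, -0.0, 8.6]
opening: 0.0122
t: 13.18
position: [0.4624, -0.0215, 0.0754]
orientation: [-1.571, 0.0, -1.499]
contact_force: [-3.0, 0.9, 7.8]
opening: 0.0123
5 up 0.0249 tool z 0.0058
10 up 0.0491 tool z 0.0137
15 up 0.0726 tool z 0.0238
20 up 0.0951 tool z 0.0358
25 up 0.1164 tool z 0.0498
30 up 0.1365 tool z 0.0655
35 up 0.1551 tool z 0.083
40 up 0.1722 tool z 0.102
```

```bash
python3 -m jog '[[0,0,-0.012,0.0025,0],[0,0,-0.025,0.006,0],[0,0,-0.037,0.0095,0],[0,0,-0.049,0.0137,0],[0,0,-0.049,0.0137,0]]'; python3 -c "
from h import *
row(.46,-.026,.21,-1.499)
im=camera('scene');cv2.imwrite('pics/10.png',im[:,:,::-1])"
```

```text
t: 13.8
position: [0.4757, -0.0206, 0.1243]
orientation: [-1.572, -0.0, -1.499]
contact_force: [-4.4, -2.4, -6.8]
opening: 0.0117
t 13.8 pos [ 0.4757 -0.0206  0.1243] yaw -1.499 ROW [ 0.0043 -0.0857 -0.0161] turn 0.0
```

View pics/10.png

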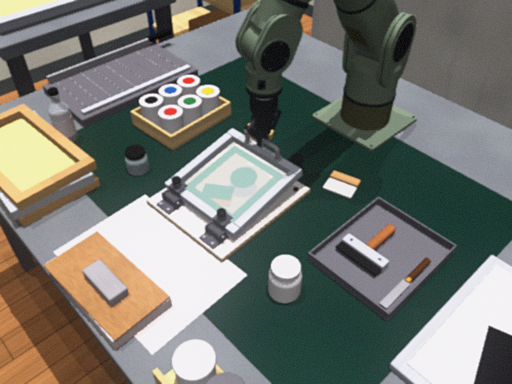

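The screen is about 10 degrees up, held by the handle at (262,140), and the squeegee lies in the tray at (368,247). I follow the arc on up.

```bash
python3 -m jog '[[0,0,-0.0235,0.010,0],[0,0,-0.046,0.022,0],[0,0,-0.067,0.036,0],[0,0,-0.0775,0.044,0],[0,0,-0.0875,0.052,0]]'; python3 -m jog '[[0,0,-0.0095,0.0085,0],[0,0,-0.0185,0.0175,0],[0,0,-0.0275,0.027,0],[0,0,-0.0357,0.0365,0],[0,0,-0.0357,0.0365,0]]'; python3 -m jog '[[0,0,0,0,0],[0,0,0,0,0],[0,0,0,0,0]]'; python3 -c "
from h import *
row(.46,-.026,.21,-1.499)
im=camera('scene');cv2.imwrite('pics/11.png',im[:,:,::-1])
for c in ('scene','top'):
  if c=='top': camera(c)
  for n in ('lift_handle','screen_mesh','squeegee_grip'): print(c,n,[(d['score'],d['xyz']) for d in spotter.place_of(c,n)[:1]])"
```

```text
t: 14.48
position: [0.5247, -0.0173, 0.2113]
orientation: [-1.579, 0.0, -1.5]
contact_force: [-25.1, -3.4, 11.6]
opening: 0.0119
t: 15.1
position: [0.5618, -0.015, 0.2484]
orientation: [-1.577, 0.0, -1.5]
contact_force: [-38.0, -2.1, 37.3]
opening: 0.0114
t: 15.48
position: [0.5614, -0.0149, 0.2481]
orientation: [-1.577, 0.0, -1.5]
contact_force: [-35.6, -3.4, 36.9]
opening: 0.0118
t 15.475 pos [ 0.5614 -0.0149  0.2481] yaw -1.5 ROW [ 0.0038  0.0388 -0.1017] turn -0.0
scene lift_handle [(0.78, [0.5637, -0.0199, 0.2612])]
scene screen_mesh [(0.96, [0.6155, -0.0174, 0.1311])]
scene squeegee_grip [(0.9, [0.4568, 0.383, 0.0166])]
top lift_handle []
top screen_mesh []
top squeegee_grip [(0.68, [0.4558, 0.3802, 0.018])]
```

View pics/11.png

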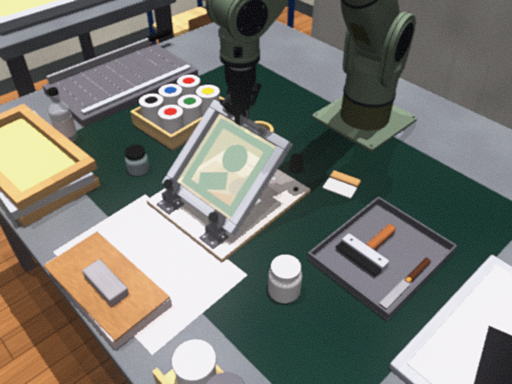

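Angle is right (~40°), but the fingers push inward toward the hinge with ~50 N. I ease the tool outward along the hinge radius.

```bash
python3 -m jog '[[0,0,-0.001,-0.001,0],[0,0,-0.002,-0.002,0],[0,0,-0.002,-0.002,0],[0,0,-0.002,-0.002,0]]'
```

```text
t: 16.38
position: [0.562, -0.0149, 0.249]
orientation: [-1.572, -0.001, -1.499]
contact_force: [-6.4, -4.3, 2.9]
opening: 0.0117
```

```bash
python3 -m jog '[[0,0,-0.0004,-0.0003,0],[0,0,-0.0004,-0.0003,0],[0,0,-0.0004,-0.0003,0],[0,0,-0.0004,-0.0003,0]]'; python3 -c "
from h import *
camera('scene')
m=[spotter.place_of('scene',n)[:1] for n in ('lift_handle','screen_mesh','squeegee_grip')];print(m)
s=readout.observe();print(s['position'],s['contact_force'],s['opening'],abs(s['dq']).max())
h=s['position'][2]+ctrl.tcp_to_grasp
print('angle',np.degrees(np.arcsin((h-.04)/.2925))-10.64)
ctrl.hand_in()"
```

```text
t: 16.88
position: [0.5622, -0.0149, 0.2493]
orientation: [-1.571, -0.001, -1.499]
contact_force: [-1.2, -6.0, -5.2]
opening: 0.0117
[[{'xyz': [0.5628, -0.0208, 0.2662], 'score': 0.75}], [{'xyz': [0.6173, -0.0162, 0.1304], 'score': 0.92}], [{'xyz': [0.4565, 0.3839, 0.0192], 'score': 0.85}]]
[ 0.56222182 -0.0149284   0.2492485 ] [-0.31636553 -5.91948783 -5.80570337] 0.011932385558086941 0.0019246997194841526
angle 40.5575440299207
the job is handed in; nothing more can be done
```

I moved the squeegee off the screen and laid it flat in the tray. I then lifted the screen by its bow handle to about 40 degrees and handed the job in at about 17 s, still holding it.

Last checks before handing in:
- **Screen:** the tool height puts it at 40.6 degrees, and the spotter's handle height (0.266 m) and mesh height (0.130 m) agree. The arm was at rest.
- **Grip:** the fingers are closed on the bar, reading 11.9 mm for a 14 mm bar. The tool carries about 6 N downward, in line with the screen's weight.
- **Squeegee:** it lies at about (0.457, 0.384, 0.019), within 3 cm of the tray centre.
- **Other things:** none looked moved in the last scene picture, but I did not measure them.

- **Force peak during the lift:** the fingers pushed toward the hinge with about 53 N at the wrist, under the 120 N limit. I eased the tool outward about 3 mm before handing in. If part of that push came from the gripper's body rather than the fingers, it could have passed the 40 N limit; I could not tell which.
- **Sideways force:** about 6 N along the bar remained at the end.

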